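Load a sample vial and hold the reader's spring cover shut

ROBOT

A 6-joint arm with a two-finger parallel gripper is mounted at the origin on a cart in front of the work surface, level with it; the furniture and walls round the work are solid. World frame = base frame: x ahead of the robot, y to its left, z up, the work surface at z = 0. Lengths are in m, angles in rad, forces in N, time in s.
With the tool pointing down it reaches from about 0.425 to 0.95 m from the base axis. Payload 3.5 kg.
Tool frame: the origin (TCP) lies midway between the tips of the shut fingers; the grasp point (between the pads) lies bot.grip_point_offset behind it (bot.grip_point_offset is the distance from the TCP to the grasp point, in m); z points along the fingers, y is the direction in which the jaws open and shut (so a half turn about z gives the same grasp; the last joint's range is limited). The gripper opens to 85 mm and grips with 20 to 120 N. Pads are 22 mm wide; open, the fingers measure 114 mm over their backs; the gripper's body (76 mm by 85 mm) begins 54 mm behind the grasp point. The pads swing forward as they close: fully open they stand 13 mm farther back than shut.
Start: joints at [-1.482, 0.286, 1.577, -0, 1.279, -0.15], TCP at [0.16, -0.656, 0.231] pointing down, gripper open.
Joint ranges: [-2.77, 2.77], [-0.9, 2.22], [0.21, 2.48], [-1.53, 4.67], [0.24, 2.81], [-2.84, 2.84]. Speed limits (rad/s): [2.79, 2.79, 3.14, 3.14, 3.14, 3.14].

INTERFACE

Orientations are given as a 3x3 rotation matrix whose columns are the frame's x, y, z axes.
In Python, from cell import monitor, cams, bot, spotter gives the robot as it stands.
- The arm moves only by the tool play_rows, never from a script. Its argument "increments" is one flat list of numbers, 6 for each row, row after row: the shift along the world's x, y, z scaled (see below), then the turn, a rotation vector about the world's x, y, z scaled (see below). A call has exactly 10 rows; each row shifts and turns the commanded pose from where the row before left it; what a row does not reach is not made up. The controller multiplies each number of a shift by 0.025 m and each number of a turn by 0.08 rad. A row lasts 1/10 s, in which the tool goes at most 50 mm and 8.59 degrees, less where a joint would pass 70% of its speed; a pose out of reach is approached as far as the arm can. A call with a number of a shift or a turn outside -1 to 1 is refused whole. A call with a gripper value outside its range is refused whole. "claw" is the gripper command: -1 is fully open, 1 is shut, values between are in proportion, set as the call begins (left out, the last holds). The fingers move at their own pace and stop on an object; the grip force is fixed at half the most. Time passes only in rows, so rows that do not move let the fingers close, or fill a call up. It gives the time, the measured TCP pose, the force and the opening at its end, in the units of the state.
- monitor.get_state(): the state, without advancing time (a new reading comes with each control period).
- cams.capture(name): name is "side" or "top" or "wrist"; returns a dict with "img" (420x560x3 uint8, red, green, blue), "fx", "fy", "cx", "cy" (pixels), "R" (3x3) and "t" (3): a world point X has camera coordinates R X + t. Camera axes: x right, y down, z forward; pixel columns grow to the right and rows downward; lengths in m; the calibration is good to about 2 mm. A picture is of the moment at which its call begins. There is no depth.
- bot.hand_in(): hands the job in, once; it reports no verdict.
Trained networks look in a picture, given as the dict that the camera call returned (one of the last four; its "shot" number tells which), for a name from the list of things; names that differ only in an ending like _2 or _b are one class to them, and where a whole thing is asked for, a point or a joint stands for the part that bears it (a point fixed in the world has none). Each returns a list of dicts, best first, with "conf" (0 to 1); they miss things now and then, are a little off and sometimes report something else, mostly with a low value. They report only what shows in the picture. A call takes as long as a camera call.
- spotter.masks_of(picture, name): "pixels" (420x560 bool, what is visible of it).
- spotter.place_of(picture, name): "xyz" ([x, y, z] in m, in world coordinates, good to about 4 mm: a listed point, or the origin of a listed thing).
The state is a dict: "time": time; "q": joint angles; "qd": joint speeds; "effort": joint torques, N m; "ee_pos": TCP position; "eef_rot": TCP orientation; "ft_force": force on the tool from outside, world axes, zero at the start; "ft_torque": the same for the moment, N m; "width": finger opening in m.
Only numpy, scipy, OpenCV 4.12 (cv2) and the standard library are available. Lean on these libraries where they do the work, as an engineer would, in place of code of your own. Each camera call takes 0.05 s, during which the arm holds its last target.

TASK

Slide the white-capped sample vial all the way down into the round well of the reader and let go of it. Then swing the reader's spring-loaded cover arm by its red pin round over the vial until it is against its stop, and finish while still holding it there, since the spring throws it open when it is let go; leave the other things on the worktop where they are.

Things in the scene. Friction and masses are not known exactly. Their poses are not given: they have to be found in the camera images.
- sample_vial: the sample vial: small clear vial with a WHITE screw cap, standing upright on the worktop. 43 high; glass 21 in diameter up to 20, cap 22 in diameter from 20 to 43. About 14 g. Origin at the centre of its underside, z up. Sizes in mm
- reader: white benchtop vial reader, fixed to the worktop: a box 166 (its x) by 196 (its y) by 50 high, grey skirt, small dark display on the front. Origin at the centre of its underside on the worktop; its x points away from its front, y to its left, z up. Sizes in mm
- well_mouth (a point): centre of the mouth of the reader's round well, inside a blue ring on its flat top, 50 above the worktop, at (30, -50) in the reader's frame. The well is 24.4 in diameter with a small chamfer, 24 deep, open upward; a seated vial sticks out 19. Sizes in mm
- well_floor (a point): centre of the floor of the well, 24 below its mouth; the vial's origin coincides with it when the vial is fully down. Sizes in mm
- cover_pivot (a point): on the upright axis of the cover arm, at the height of the arm's underside, 74 above the worktop, at (30, 50) in the reader's frame: a steel post with a coil spring round it, and behind it a short stop post with a rubber sleeve (top 84 above the worktop). Sizes in mm
- cover_pin (a point): centre of the top of the upright red pin on the cover arm, 120 above the worktop and 100 from the pivot axis. The pin is 14 in diameter and stands 40 above a black cover disc 40 in diameter and 6 thick (underside 74 above the worktop, 5 over a seated vial), at the end of an aluminium arm 17 wide. A vial that is not down blocks the disc. Moves with the arm. Sizes in mm
- cover (a joint): angle of the cover arm about the upright pivot axis, rad: 0 parked open (the arm points to the reader's front, where the spring keeps it), growing counter-clockwise from above as the pin is pushed away from the reader's front, to the hard stop at 1.25, where the disc and pin stand right over the well. A return spring pulls it open all the way: 0.15 N m at 0, 0.46 N m at the stop (4.6 N at the pin)
- black_vial: the other vial, same size and shape as the sample vial but with a black cap; a bystander. Origin at the centre of its underside. Sizes in mm
- marker: felt marker lying down, 137 long and 17 thick; a bystander. Origin at the centre of its underside. Sizes in mm
- stopper: red-brown rubber stopper, 35 wide and 27 high; a bystander. Origin at the centre of its underside. Sizes in mm
- beaker: empty glass beaker, 89 wide and 112 high; a bystander. Origin at the centre of its underside. Sizes in mm
- brown_bottle: small brown bottle with a black cap, 43 wide and 82 high; a bystander. Origin at the centre of its underside. Sizes in mm

How it is judged:
On the way:
1. the sample vial stands fully down in the well, let go, with the cover arm still open (horizontal distance between sample_vial and well_floor below 0.004 m and z of sample_vial in the frame of well_floor below 0.003 m and angle between sample_vial's own z axis and vertical below 0.15 rad and contact force between the fingers and sample_vial below 0.1 N and value of joint cover below 0.4 rad), for 0.2 s.
At the end, for the whole second after the job is handed in: The vial stands within 4 mm of the well's centre, within 3 mm of its floor and within 0.15 rad of upright, untouched by the fingers; the cover arm is held within 0.06 rad of its stop (joint above 1.19) by the fingers, which press on it with more than 1.5 N (horizontal distance between sample_vial and well_floor below 0.004 m and z of sample_vial in the frame of well_floor below 0.003 m and angle between sample_vial's own z axis and vertical below 0.15 rad and value of joint cover above 1.19 rad and contact force between the fingers and cover above 1.5 N and contact force between the fingers and sample_vial below 0.1 N); the arm keeps its last pose, push and grip.
It fails at once if a bystander (black-capped vial, marker, stopper, beaker, brown bottle) is moved more than 30 mm (distance of any of black_vial, marker, stopper, beaker, brown_bottle from where it was at the start of the episode above 0.03 m).
It also fails if it takes over 70 s, if anything falls off the work surface, if the arm or the gripper's body presses on something with over 40 N, if the wrist force passes 120 N, or if a joint passes its speed limit or range.

## Working session

There is one attempt and no reset: what is moved stays moved. The work goes in short steps, Python scripts to look and compute and a tool call to move; the robot and the scene stay as the last step left them, time stands still between calls to the robot, and variables do not carry over. Pictures are saved under pics/ and viewed, and the job is handed in when it is done.

Besides the shell and the picture viewer there is one more tool, called after ">>>" as name(argument=value, ...) on one line, values as JSON. play_rows: Moves the arm, as the interface text tells. Its arguments: {"type":"object","properties":{"increments":{"type":"array"},"claw":{"type":"number"}},"required":["increments"]}

```bash
mkdir -p pics; ls
cat > h.py <<'E'
import numpy as np, cv2
from cell import monitor, cams, bot, spotter
def save(p,n): cv2.imwrite('pics/'+n+'.png', p["img"][:,:,::-1])
def proj(p,X):
    c=np.array(p["R"])@np.array(X)+np.array(p["t"]); return (p["fx"]*c[0]/c[2]+p["cx"], p["fy"]*c[1]/c[2]+p["cy"])
def ray(p,u,v,z):
    R=np.array(p["R"]);t=np.array(p["t"]);o=-R.T@t;d=R.T@np.array([(u-p["cx"])/p["fx"],(v-p["cy"])/p["fy"],1]);return o+d*(z-o[2])/d[2]
def st():
    s=monitor.get_state()
    for k in("time","ee_pos","ft_force","width","q"):print(k,np.round(s[k],4))
    print(np.round(s["eef_rot"],3).tolist())
E
python3 - <<'E'
from h import *
st(); print(bot.grip_point_offset)
for n in("top","side","wrist"):
    p=cams.capture(n);save(p,n+"0")
    print(n,np.round(-np.array(p["R"]).T@np.array(p["t"]),3))
    for o in("sample_vial","reader","well_mouth","cover_pivot","cover_pin","black_vial","beaker","brown_bottle","stopper","marker"):
        r=spotter.place_of(p,o); print(o,[(np.round(x["xyz"],4).tolist(),round(x["conf"],2)) for x in r[:2]])
E
```

```text
pics
time 0.0
ee_pos [ 0.1596 -0.6552  0.2299]
ft_force [-0.1319 -0.3472 -0.9241]
width 0.086
q [-1.482   0.2872  1.5782 -0.      1.2786 -0.15  ]
[[0.972, 0.237, -0.0], [0.237, -0.972, 0.002], [0.0, -0.002, -1.0]]
0.0187
top [3.440e-01 1.000e-03 1.098e+00]
sample_vial [([0.5144, 0.2352, -0.0014], 0.43)]
reader [([0.5101, -0.0042, -0.0008], 0.72)]
well_mouth [([0.538, -0.0506, 0.0489], 0.91)]
cover_pivot [([0.5382, 0.0481, 0.0754], 0.83)]
cover_pin [([0.4452, 0.0097, 0.1209], 0.97)]
black_vial [([0.4796, 0.3603, -0.0043], 0.45)]
beaker []
brown_bottle [([0.6436, 0.3388, -0.0], 0.75)]
stopper [([0.4448, 0.01, 0.1217], 0.6), ([0.5607, -0.3248, 0.0034], 0.58)]
marker [([0.444, -0.3413, 0.0013], 0.62)]
side [0.224 1.092 0.945]
sample_vial [([0.5149, 0.2287, 0.0006], 0.58)]
reader [([0.5063, -0.0047, 0.0004], 0.93), ([0.4429, 0.0126, 0.1199], 0.56)]
well_mouth [([0.5336, -0.056, 0.0526], 0.91)]
cover_pivot [([0.5344, 0.051, 0.0749], 0.76), ([0.5151, 0.2293, 0.0025], 0.59)]
cover_pin [([0.4433, 0.0138, 0.1234], 0.81)]
black_vial [([0.4833, 0.3651, -0.0007], 0.71), ([0.4455, -0.3445, 0.0036], 0.6)]
beaker [([0.5997, -0.4161, -0.002], 0.69)]
brown_bottle [([0.6499, 0.3337, -0.0006], 0.7)]
stopper [([0.565, -0.322, -0.0014], 0.69), ([0.4825, 0.3658, -0.0021], 0.52)]
marker [([0.447, -0.3435, 0.0026], 0.69)]
wrist [ 0.229 -0.64   0.374]
sample_vial []
reader []
well_mouth []
cover_pivot []
cover_pin []
black_vial []
beaker []
brown_bottle []
stopper []
marker []
```

View pics/top0.png

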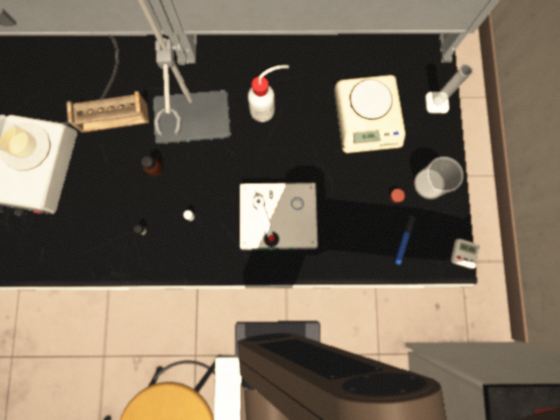

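View pics/side0.png

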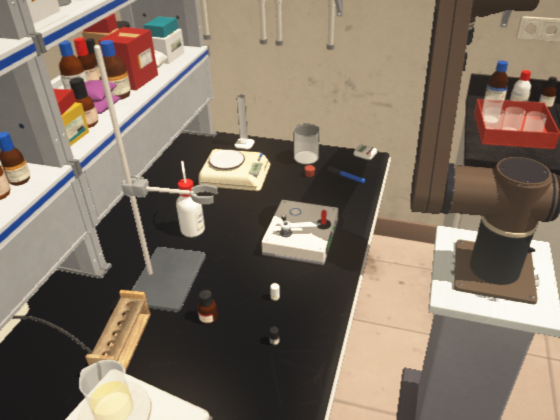

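>>> play_rows(increments=[1, 1, 0.1, 0, 0, -1, 1, 1, 0.1, 0, 0, -1, 1, 1, 0.1, 0, 0, -1, 1, 1, 0.1, 0, 0, 0, 1, 1, 0.1, 0, 0, 0, 1, 1, 0.1, 0, 0, 0, 1, 1, 0.1, 0, 0, 0, 1, 1, 0, 0, 0, 0, 0.5, 1, 0, 0, 0, 0, 0.5, 1, 0, 0, 0, 0], claw=-1)

```text
time: 2.65
ee_pos: [0.3855, -0.4046, 0.249]
eef_rot: [[1.0, -0.001, 0.0], [-0.001, -1.0, -0.0], [0.0, 0.0, -1.0]]
ft_force: [0.4, -0.1, 1.0]
width: 0.0853
```

>>> play_rows(increments=[0.2, 1, 0, 0, 0, 0, 0.2, 1, 0, 0, 0, 0, 0.2, 1, 0, 0, 0, 0, 0.2, 1, 0, 0, 0, 0, 0.2, 1, 0, 0, 0, 0, 0.2, 1, 0, 0, 0, 0, 0.2, 1, 0, 0, 0, 0, 0.2, 1, 0, 0, 0, 0, 0.2, 1, 0, 0, 0, 0, 0.2, 1, 0, 0, 0, 0])

```text
time: 3.65
ee_pos: [0.4348, -0.1548, 0.2491]
eef_rot: [[1.0, -0.001, 0.001], [-0.001, -1.0, -0.0], [0.001, 0.0, -1.0]]
ft_force: [-0.4, 0.2, 0.4]
width: 0.0857
```

Run:
```python
from h import *
st()
p=cams.capture("wrist");save(p,"w1")
for o in("reader","well_mouth","cover_pivot","cover_pin"):
        r=spotter.place_of(p,o); print(o,[(np.round(x["xyz"],4).tolist(),round(x["conf"],2)) for x in r[:2]])
```

```text
time 3.65
ee_pos [ 0.4348 -0.1548  0.2491]
ft_force [-0.3671  0.2019  0.3577]
width 0.0857
q [-5.6250e-01 -2.1720e-01  2.0616e+00  1.0000e-04  1.2965e+00  1.0096e+00]
[[1.0, -0.001, 0.001], [-0.001, -1.0, -0.0], [0.001, 0.0, -1.0]]
reader [([0.5093, -0.0032, 0.0023], 0.69)]
well_mouth [([0.5394, -0.0558, 0.0488], 0.77)]
cover_pivot [([0.5376, 0.0468, 0.0768], 0.7)]
cover_pin [([0.4485, 0.0138, 0.1222], 0.74)]
```

View pics/w1.png

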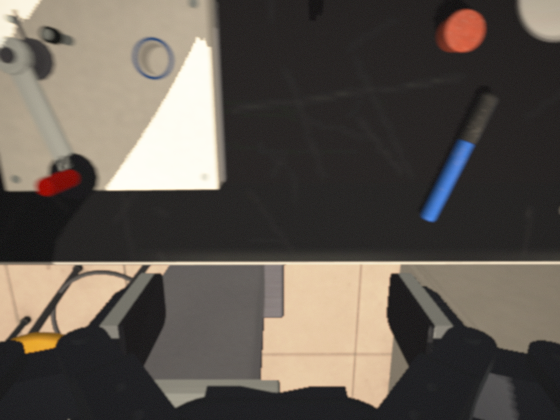

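>>> play_rows(increments=[0.2, 1, 0, 0, 0, 0, 0.2, 1, 0, 0, 0, 0, 0.2, 1, 0, 0, 0, 0, 0.2, 1, 0, 0, 0, 0, 0, 0, 0, 0, 0, 0, 0, 0, 0, 0, 0, 0, 0, 0, 0, 0, 0, 0, 0, 0, 0, 0, 0, 0, 0, 0, 0, 0, 0, 0, 0, 0, 0, 0, 0, 0])

```text
time: 4.9
ee_pos: [0.4546, -0.0563, 0.2488]
eef_rot: [[1.0, -0.002, -0.0], [-0.002, -1.0, -0.0], [-0.0, 0.0, -1.0]]
ft_force: [0.5, 0.1, -0.1]
width: 0.0856
```

```bash
cat >> h.py <<'E'
def ring(p,dbg=False):
    hsv=cv2.cvtColor(p["img"],cv2.COLOR_RGB2HSV)
    m=cv2.inRange(hsv,(100,60,40),(130,255,255))
    cs,_=cv2.findContours(m,cv2.RETR_EXTERNAL,cv2.CHAIN_APPROX_NONE)
    for c in sorted(cs,key=cv2.contourArea)[::-1][:3]:
        if len(c)<8: continue
        e=cv2.fitEllipse(c); print("ring",np.round(e[0],1),np.round(e[1],1),np.round(ray(p,*e[0],0.05),4))
E
python3 - <<'E'
from h import *
st()
p=cams.capture("wrist");save(p,"w2"); ring(p)
for o in("reader","well_mouth","cover_pivot","cover_pin"):
        r=spotter.place_of(p,o); print(o,[(np.round(x["xyz"],4).tolist(),round(x["conf"],2)) for x in r[:2]])
E
```

```text
time 4.9
ee_pos [ 0.4546 -0.0563  0.2488]
ft_force [ 0.5184  0.0856 -0.1001]
width 0.0856
q [-3.4540e-01 -2.2520e-01  2.0687e+00 -1.0000e-04  1.2982e+00  1.2276e+00]
[[1.0, -0.002, -0.0], [-0.002, -1.0, -0.0], [-0.0, 0.0, -1.0]]
ring [537.5 203.1] [ 19.6 101.3] [ 0.4335 -0.3024  0.05  ]
ring [271.9  82.8] [36.8 39. ] [ 0.541  -0.0537  0.05  ]
reader [([0.5097, -0.0022, 0.001], 0.82), ([0.5658, -0.324, 0.0024], 0.2)]
well_mouth [([0.5407, -0.0542, 0.0492], 0.85), ([0.4464, 0.0141, 0.1195], 0.55)]
cover_pivot [([0.538, 0.0465, 0.0762], 0.82), ([0.4477, 0.017, 0.1228], 0.3)]
cover_pin [([0.4479, 0.0135, 0.1203], 0.89)]
```

View pics/w2.png

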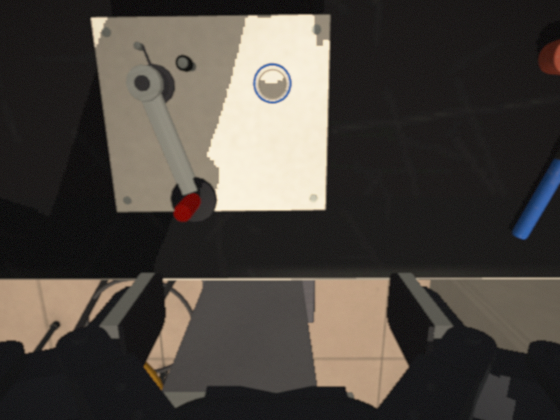

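>>> play_rows(increments=[0, 1, 0, 0, 0, 0, 0, 1, 0, 0, 0, 0, 0, 1, 0, 0, 0, 0, 0, 1, 0, 0, 0, 0, 0, 1, 0, 0, 0, 0, 0, 1, 0, 0, 0, 0, 0, 1, 0, 0, 0, 0, 0, 1, 0, 0, 0, 0, 0, 1, 0, 0, 0, 0, 0, 1, 0, 0, 0, 0])

```text
time: 6.15
ee_pos: [0.4546, 0.1953, 0.2489]
eef_rot: [[1.0, -0.001, 0.0], [-0.001, -1.0, 0.0], [0.0, -0.0, -1.0]]
ft_force: [0.2, -0.3, 0.4]
width: 0.0856
```

>>> play_rows(increments=[-0.4, 1, 0, 0, 0, 0, -0.4, 0.4, 0, 0, 0, 0, 0, 0, -1, 0, 0, 0, 0, 0, -1, 0, 0, 0, 0, 0, -1, 0, 0, 0, 0, 0, 0, 0, 0, 0, 0, 0, 0, 0, 0, 0, 0, 0, 0, 0, 0, 0, 0, 0, 0, 0, 0, 0, 0, 0, 0, 0, 0, 0], claw=-0.2)

```text
time: 7.15
ee_pos: [0.4354, 0.2293, 0.1752]
eef_rot: [[1.0, -0.001, 0.002], [-0.001, -1.0, 0.001], [0.002, -0.001, -1.0]]
ft_force: [-0.4, 0.1, -0.2]
width: 0.0513
```

Run:
```python
from h import *
st()
p=cams.capture("wrist");save(p,"w3")
for o in("sample_vial","black_vial"):
        r=spotter.place_of(p,o); print(o,[(np.round(x["xyz"],4).tolist(),round(x["conf"],2)) for x in r[:2]])
hsv=cv2.cvtColor(p["img"],cv2.COLOR_RGB2HSV)
m=cv2.inRange(hsv,(0,0,120),(180,70,255)); m[265:]=0
cs,_=cv2.findContours(m,cv2.RETR_EXTERNAL,cv2.CHAIN_APPROX_NONE)
for c in sorted(cs,key=cv2.contourArea)[::-1][:3]:
    print(cv2.boundingRect(c),cv2.contourArea(c))
for r in spotter.masks_of(p,"sample_vial")[:2]:
    ys,xs=np.where(r["pixels"]);print("mask",r["conf"],xs.min(),xs.max(),ys.min(),ys.max())
```

```text
time 7.15
ee_pos [0.4354 0.2293 0.1752]
ft_force [-0.446   0.1454 -0.2379]
width 0.0513
q [ 0.2782 -0.069   2.0706 -0.      1.1376  1.8503]
[[1.0, -0.001, 0.002], [-0.001, -1.0, 0.001], [0.002, -0.001, -1.0]]
sample_vial [([0.5149, 0.2367, 0.001], 0.73)]
black_vial [([0.4785, 0.3614, -0.0002], 0.57)]
(458, 0, 102, 216) 17296.0
(256, 75, 28, 30) 612.0
(117, 134, 9, 18) 58.5
mask 0.58 255 283 75 105
```

View pics/w3.png

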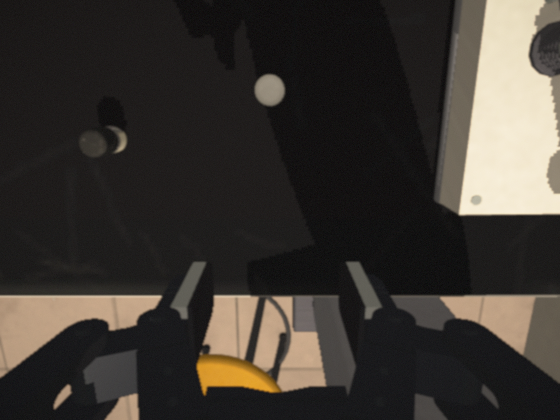

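Run:
```python
from h import *
p=cams.capture("wrist")
print(-np.array(p["R"]).T@np.array(p["t"]),p["R"],p["fx"],p["cx"],p["cy"])
print(ray(p,269.5,89.5,0.043), ray(p,269.5,89.5,0.040))
```

```text
[0.50653573 0.22848043 0.31687272] [[-1.38372975e-03 -9.99998963e-01 -3.99119474e-04]
 [-9.60127077e-01  1.21697931e-03  2.79561290e-01]
 [-2.79560514e-01  7.70042689e-04 -9.60127765e-01]] 376.95803235661145 275.7829512150417 210.5324940526264
[0.51403211 0.23292726 0.043     ] [0.51411422 0.23297597 0.04      ]
```

>>> play_rows(increments=[0.8, 0.16, 0, 0, 0, 0, 0.8, 0, 0, 0, 0, 0, 0.8, 0, 0, 0, 0, 0, 0.74, 0, 0, 0, 0, 0, 0, 0, -1, 0, 0, 0, 0, 0, -1, 0, 0, 0, 0, 0, -1, 0, 0, 0, 0, 0, -1, 0, 0, 0, 0, 0, -1, 0, 0, 0, 0, 0, -0.8, 0, 0, 0])

```text
time: 8.4
ee_pos: [0.5126, 0.233, 0.0272]
eef_rot: [[1.0, -0.001, -0.002], [-0.001, -1.0, -0.0], [-0.002, 0.0, -1.0]]
ft_force: [0.2, 0.3, -0.1]
width: 0.051
```

Run:
```python
from h import *
st()
p=cams.capture("wrist");save(p,"w4")
```

```text
time 8.4
ee_pos [0.5126 0.233  0.0272]
ft_force [ 0.1928  0.3187 -0.0912]
width 0.051
q [0.2465 0.302  1.9741 0.     0.8671 1.8185]
[[1.0, -0.001, -0.002], [-0.001, -1.0, -0.0], [-0.002, 0.0, -1.0]]
```

View pics/w4.png

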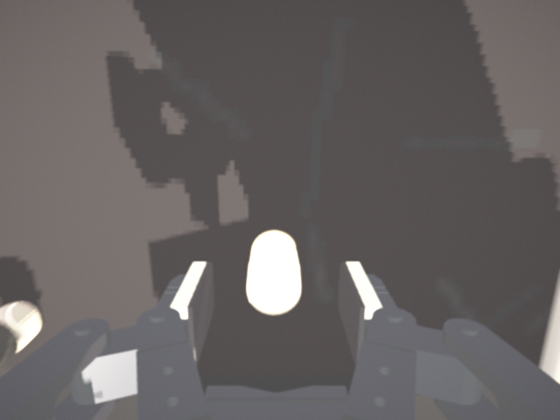

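Run:
```python
from h import *
p=cams.capture("wrist")
for x in(0.510,0.513,.516):
  print(x,[np.round(proj(p,(x+d,0.2335,z)),1) for d,z in((-.011,.043),(0.0105,0),(.011,.02))])
```

```text
0.51 [array([271.2, 330.4]), array([271.9, 236.6]), array([271.5, 252.3])]
0.513 [array([271.2, 323.5]), array([271.9, 230.5]), array([271.5, 245.6])]
0.516 [array([271.1, 316.4]), array([271.8, 224.5]), array([271.4, 238.9])]
```

>>> play_rows(increments=[0, 0, 0, 0, 0, 0, 0, 0, 0, 0, 0, 0, 0, 0, 0, 0, 0, 0, 0, 0, 0, 0, 0, 0, 0, 0, 0, 0, 0, 0, 0, 0, 0, 0, 0, 0, 0, 0, 0, 0, 0, 0, 0, 0, 0, 0, 0, 0, 0, 0, 0, 0, 0, 0, 0, 0, 0, 0, 0, 0], claw=1)

```text
time: 9.5
ee_pos: [0.5146, 0.2336, 0.0306]
eef_rot: [[1.0, -0.001, 0.003], [-0.001, -1.0, 0.001], [0.003, -0.001, -1.0]]
ft_force: [-0.1, -0.4, 5.4]
width: 0.0191
```

Run:
```python
from h import *
st()
p=cams.capture("wrist");save(p,"w5")
p=cams.capture("side");save(p,"s5")
print(proj(p,(.514,.233,.03)))
x,y=map(int,proj(p,(.514,.233,.03)))
c=p["img"][y-70:y+70,x-90:x+90,::-1]; cv2.imwrite("pics/s5c.png",cv2.resize(c,None,fx=4,fy=4,interpolation=2))
```

```text
time 9.5
ee_pos [0.5146 0.2336 0.0306]
ft_force [-0.1042 -0.3657  5.4081]
width 0.0191
q [2.4650e-01 2.9800e-01 1.9713e+00 1.0000e-04 8.6900e-01 1.8185e+00]
[[1.0, -0.001, 0.003], [-0.001, -1.0, 0.001], [0.003, -0.001, -1.0]]
(np.float64(274.62106714638), np.float64(288.99341396418555))
```

View pics/w5.png

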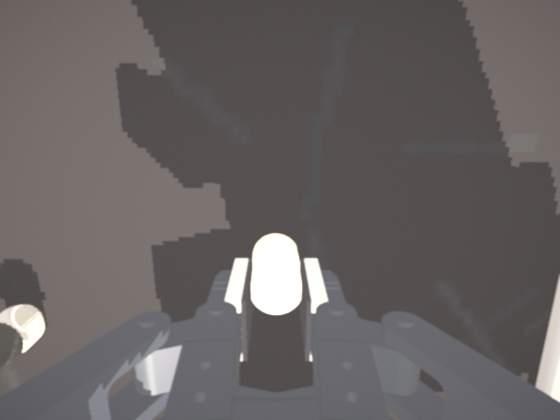

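View pics/s5c.png

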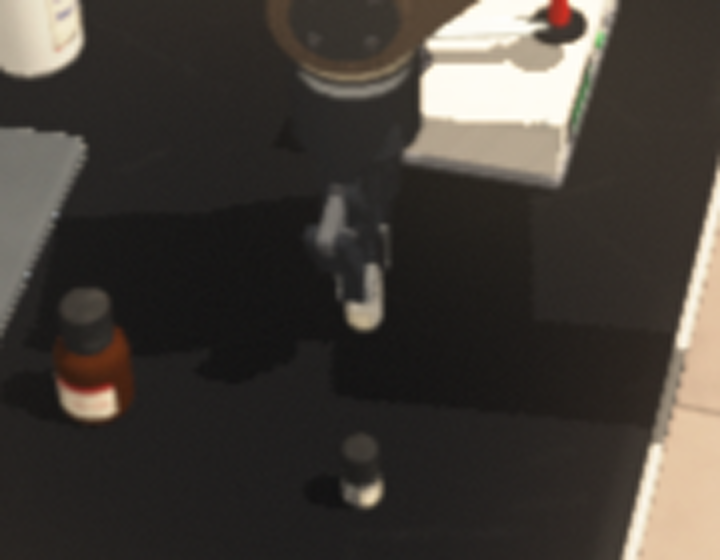

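>>> play_rows(increments=[0, 0, 0.5, 0, 0, 0, 0, 0, 0.5, 0, 0, 0, 0, 0, 1, 0, 0, 0, 0, 0, 1, 0, 0, 0, 0, 0, 1, 0, 0, 0, 0, 0, 1, 0, 0, 0, 0, 0, 1, 0, 0, 0, 0, 0, 1, 0, 0, 0, 0, 0, 0, 0, 0, 0, 0, 0, 0, 0, 0, 0])

```text
time: 10.6
ee_pos: [0.5132, 0.2331, 0.2045]
eef_rot: [[1.0, -0.001, 0.001], [-0.001, -1.0, 0.0], [0.001, -0.0, -1.0]]
ft_force: [-0.2, -1.3, -1.0]
width: 0.0188
```

Run:
```python
from h import *
st()
p=cams.capture("wrist");save(p,"w6")
p=cams.capture("side");save(p,"s6")
x,y=map(int,proj(p,(.514,.233,.19)))
c=p["img"][y-70:y+70,x-90:x+90,::-1]; cv2.imwrite("pics/s6c.png",cv2.resize(c,None,fx=4,fy=4,interpolation=2))
```

```text
time 10.6
ee_pos [0.5132 0.2331 0.2045]
ft_force [-0.2321 -1.2905 -1.0164]
width 0.0188
q [ 0.2465  0.0653  1.8799 -0.      1.195   1.8185]
[[1.0, -0.001, 0.001], [-0.001, -1.0, 0.0], [0.001, -0.0, -1.0]]
```

View pics/w6.png

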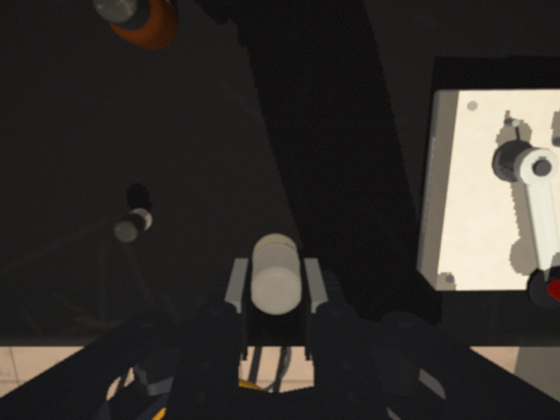

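View pics/s6c.png

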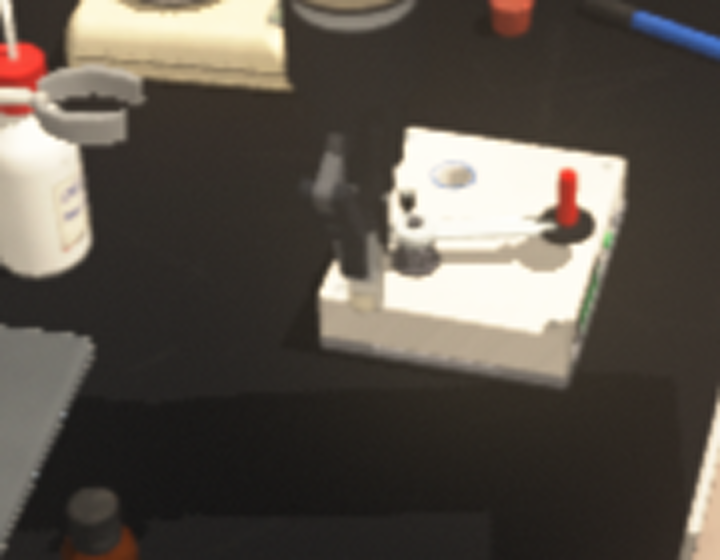

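Run:
```python
from h import *
p=cams.capture("wrist"); s=monitor.get_state(); T=s["ee_pos"]
z=T[2]
for nm,u,v,zz,off in(("captop near edge",276,313.5,z+.013,.011),("bottom far edge",275,234,z-.030,-.0105),("capbottomfar",275,241,z-.010,-.011)):
    X=ray(p,u,v,zz); print(nm,np.round(X-T,4), "centre dx",round(X[0]-T[0]+off,4))
g=cv2.resize(p["img"][215:330,215:335,::-1],None,fx=5,fy=5,interpolation=2);cv2.imwrite("pics/w6c.png",g)
```

```text
captop near edge [-0.0079 -0.0006  0.013 ] centre dx 0.0031
bottom far edge [ 0.0094 -0.0002 -0.03  ] centre dx -0.0011
capbottomfar [ 0.0135 -0.0002 -0.01  ] centre dx 0.0025
```

View pics/w6c.png

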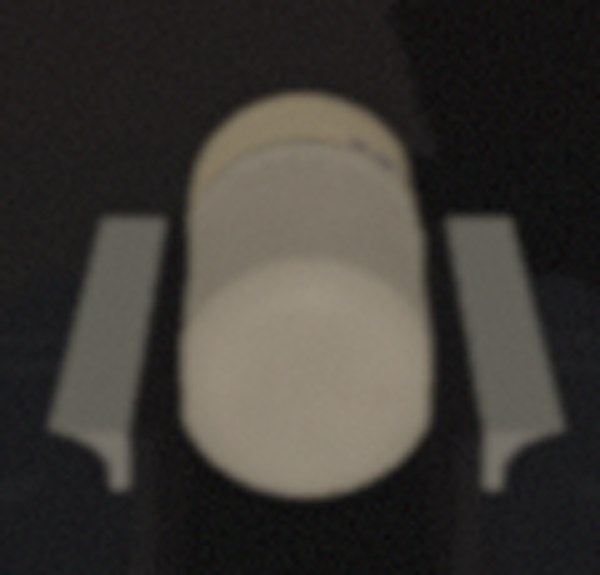

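>>> play_rows(increments=[0.1, -1, 0, 0, 0, 0, 0.1, -1, 0, 0, 0, 0, 0.1, -1, 0, 0, 0, 0, 0.1, -1, 0, 0, 0, 0, 0.1, -1, 0, 0, 0, 0, 0.1, -1, 0, 0, 0, 0, 0.1, -1, 0, 0, 0, 0, 0.1, -1, 0, 0, 0, 0, 0.1, -1, 0, 0, 0, 0, 0.1, -1, 0, 0, 0, 0])

```text
time: 11.75
ee_pos: [0.5373, -0.0177, 0.2021]
eef_rot: [[1.0, -0.001, -0.003], [-0.001, -1.0, 0.001], [-0.003, -0.001, -1.0]]
ft_force: [0.0, -0.2, -0.2]
width: 0.0194
```

>>> play_rows(increments=[0, -1, 0, 0, 0, 0, 0, -0.46, 0, 0, 0, 0, 0, 0, 0, 0, 0, 0, 0, 0, 0, 0, 0, 0, 0, 0, 0, 0, 0, 0, 0, 0, 0, 0, 0, 0, 0, 0, 0, 0, 0, 0, 0, 0, 0, 0, 0, 0, 0, 0, 0, 0, 0, 0, 0, 0, 0, 0, 0, 0])

```text
time: 12.75
ee_pos: [0.5382, -0.0532, 0.2039]
eef_rot: [[1.0, -0.001, 0.0], [-0.001, -1.0, 0.0], [0.0, -0.0, -1.0]]
ft_force: [-0.7, 0.5, 0.3]
width: 0.0189
```

Run:
```python
from h import *
st()
p=cams.capture("wrist");save(p,"w7"); ring(p)
for o in("well_mouth","cover_pin","cover_pivot","sample_vial"):
        r=spotter.place_of(p,o); print(o,[(np.round(x["xyz"],4).tolist(),round(x["conf"],2)) for x in r[:2]])
```

```text
time 12.75
ee_pos [ 0.5382 -0.0532  0.2039]
ft_force [-0.668   0.5477  0.3395]
width 0.0189
q [-0.2862  0.0151  1.933   0.      1.1934  1.2856]
[[1.0, -0.001, 0.0], [-0.001, -1.0, 0.0], [0.0, -0.0, -1.0]]
ring [275.7 189.8] [38.5 39.3] [ 0.5409 -0.0537  0.05  ]
ring [545.6 308.1] [21.  66.7] [ 0.4331 -0.2928  0.05  ]
well_mouth [([0.5404, -0.0555, 0.0502], 0.8)]
cover_pin []
cover_pivot [([0.5389, 0.0474, 0.0725], 0.77)]
sample_vial [([0.541, -0.0504, 0.1755], 0.7)]
```

View pics/w7.png

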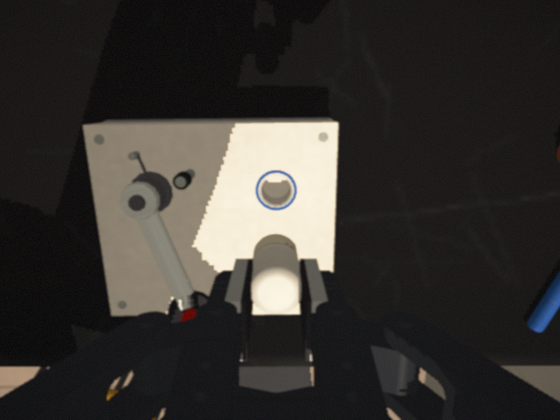

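>>> play_rows(increments=[0, 0, -1, 0, 0, 0, 0, 0, -1, 0, 0, 0, 0, 0, -1, 0, 0, 0, 0, 0, -1, 0, 0, 0, 0, 0, -0.5, 0, 0, 0, 0, 0, 0, 0, 0, 0, 0, 0, 0, 0, 0, 0, 0, 0, 0, 0, 0, 0, 0, 0, 0, 0, 0, 0, 0, 0, 0, 0, 0, 0])

```text
time: 14.0
ee_pos: [0.5389, -0.0535, 0.0924]
eef_rot: [[1.0, -0.001, 0.002], [-0.001, -1.0, -0.001], [0.002, 0.001, -1.0]]
ft_force: [0.1, 0.0, -0.8]
width: 0.0194
```

Run:
```python
from h import *
st()
p=cams.capture("wrist");save(p,"w8"); ring(p)
g=cv2.resize(p["img"][180:330,180:370,::-1],None,fx=4,fy=4,interpolation=2);cv2.imwrite("pics/w8c.png",g)
q=cams.capture("side");save(q,"s8")
x,y=map(int,proj(q,(.54,-.053,.06)))
c=q["img"][y-50:y+50,x-65:x+65,::-1]; cv2.imwrite("pics/s8c.png",cv2.resize(c,None,fx=6,fy=6,interpolation=2))
```

```text
time 14.0
ee_pos [ 0.5389 -0.0535  0.0924]
ft_force [ 0.0787  0.0204 -0.7926]
width 0.0194
q [-0.2864  0.1536  2.0087  0.      0.9772  1.2856]
[[1.0, -0.001, 0.002], [-0.001, -1.0, -0.001], [0.002, 0.001, -1.0]]
ring [275.2 239.7] [56.9 59.8] [ 0.5408 -0.0538  0.05  ]
```

View pics/w8c.png

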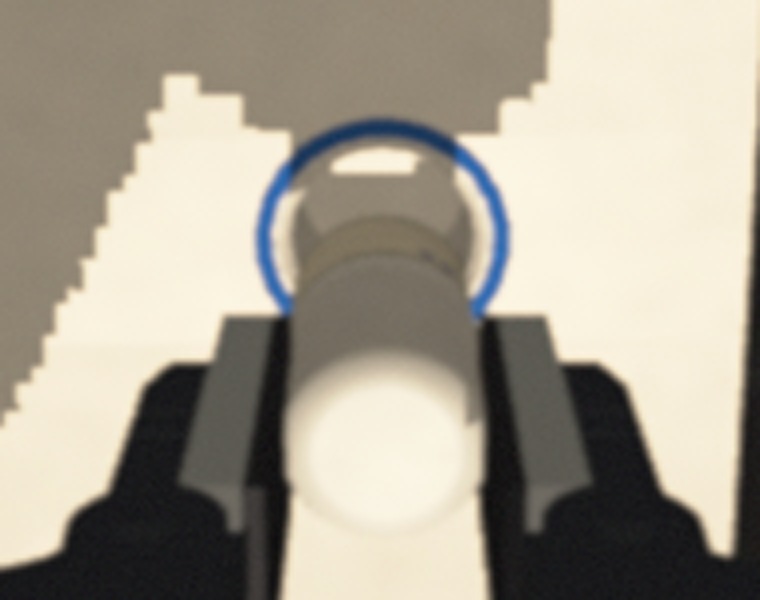

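View pics/s8c.png

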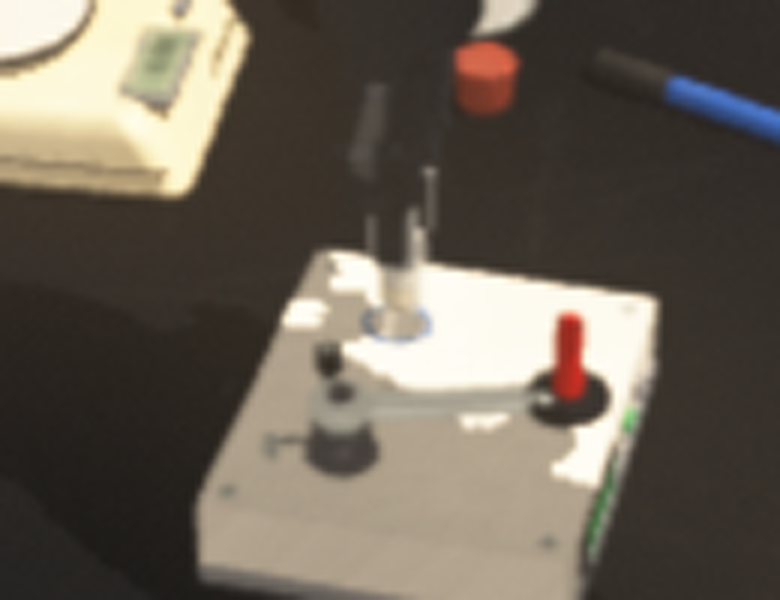

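Run:
```python
from h import *
q=cams.capture("side"); x,y=map(int,proj(q,(.54,-.053,.06)))
for X in((.5408,-.0537,.05),(.5408,-.0537,.062),(.5408,-.0537,.08),(.5508,-.0537,.05)):
    a=np.array(proj(q,X)); print(X,np.round(a,2),np.round((a-[x-65,y-50])*6,1))
c=q["img"][y-30:y+10,x-20:x+25,::-1]; cv2.imwrite("pics/s8d.png",cv2.resize(c,None,fx=14,fy=14,interpolation=cv2.INTER_CUBIC)); print(x-20,y-30)
ring(q)
```

```text
(0.5408, -0.0537, 0.05) [294.76 211.52] [394.6 321.1]
(0.5408, -0.0537, 0.062) [294.73 208.11] [394.4 300.6]
(0.5408, -0.0537, 0.08) [294.68 202.92] [394.1 269.5]
(0.5508, -0.0537, 0.05) [291.34 210.99] [374.  317.9]
274 178
ring [74.2 25.2] [  6.9 136.4] [ 2.1435 -1.3819  0.05  ]
ring [ 30.3 210.7] [  5.9 155. ] [1.2763 0.1325 0.05  ]
ring [138.  113.6] [  3.8 206.1] [ 1.2765 -0.5003  0.05  ]
```

View pics/s8d.png

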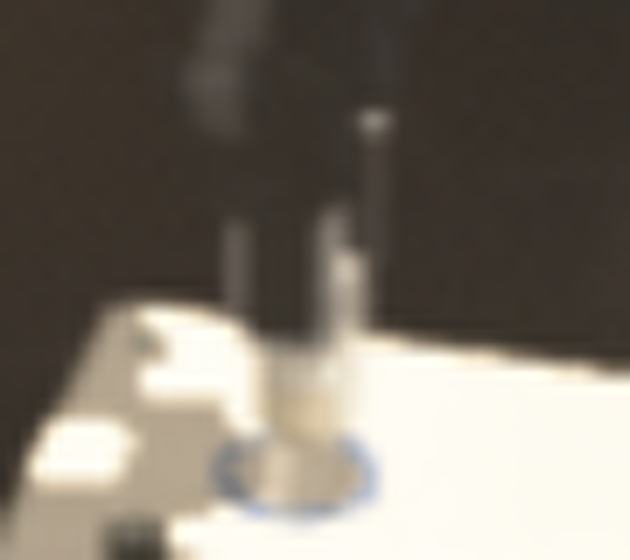

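>>> play_rows(increments=[0.04, 0, 0, 0, 0, 0, 0, 0, -0.2, 0, 0, 0, 0, 0, -0.2, 0, 0, 0, 0, 0, -0.2, 0, 0, 0, 0, 0, -0.1, 0, 0, 0, 0, 0, -0.1, 0, 0, 0, 0, 0, -0.1, 0, 0, 0, 0, 0, 0, 0, 0, 0, 0, 0, 0, 0, 0, 0, 0, 0, 0, 0, 0, 0])

```text
time: 15.15
ee_pos: [0.5394, -0.0534, 0.069]
eef_rot: [[1.0, -0.001, 0.0], [-0.001, -1.0, -0.0], [0.0, 0.0, -1.0]]
ft_force: [0.1, 0.4, -0.3]
width: 0.0192
```

>>> play_rows(increments=[0, 0, -0.1, 0, 0, 0, 0, 0, -0.1, 0, 0, 0, 0, 0, -0.1, 0, 0, 0, 0, 0, -0.1, 0, 0, 0, 0, 0, 0, 0, 0, 0, 0, 0, 0, 0, 0, 0, 0, 0, 0, 0, 0, 0, 0, 0, 0, 0, 0, 0, 0, 0, 0, 0, 0, 0, 0, 0, 0, 0, 0, 0])

```text
time: 16.15
ee_pos: [0.5392, -0.0534, 0.0589]
eef_rot: [[1.0, -0.001, 0.0], [-0.001, -1.0, -0.0], [0.0, 0.0, -1.0]]
ft_force: [0.9, 0.3, 0.5]
width: 0.0192
```

Run:
```python
from h import *
st()
p=cams.capture("wrist");save(p,"w9")
q=cams.capture("side"); x,y=map(int,proj(q,(.54,-.053,.06)))
c=q["img"][y-50:y+50,x-65:x+65,::-1]; cv2.imwrite("pics/s9c.png",cv2.resize(c,None,fx=6,fy=6,interpolation=2))
```

```text
time 16.15
ee_pos [ 0.5392 -0.0534  0.0589]
ft_force [0.9392 0.2698 0.5249]
width 0.0192
q [-0.2859  0.2076  2.0194  0.      0.9145  1.2861]
[[1.0, -0.001, 0.0], [-0.001, -1.0, -0.0], [0.0, 0.0, -1.0]]
```

View pics/w9.png

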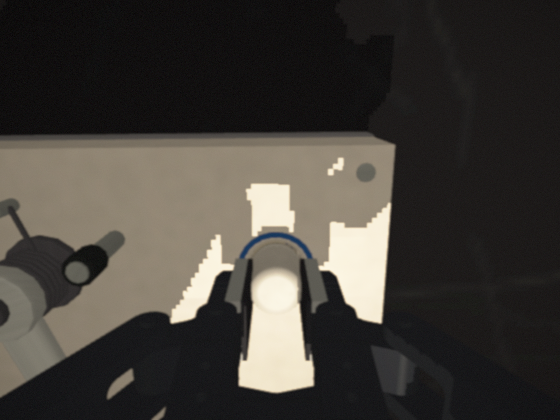

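View pics/s9c.png

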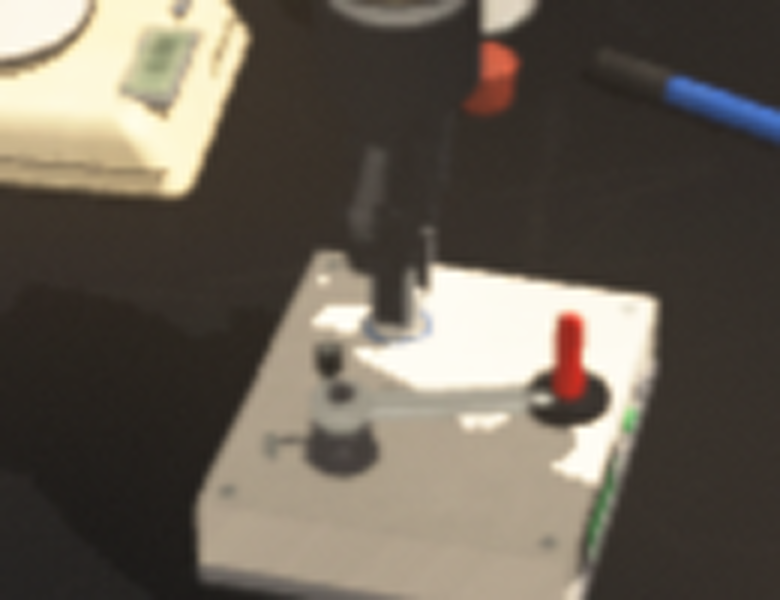

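>>> play_rows(increments=[0, 0, -0.04, 0, 0, 0, 0, 0, -0.04, 0, 0, 0, 0, 0, -0.04, 0, 0, 0, 0, 0, 0, 0, 0, 0, 0, 0, 0, 0, 0, 0, 0, 0, 0, 0, 0, 0, 0, 0, 0, 0, 0, 0, 0, 0, 0, 0, 0, 0, 0, 0, 0, 0, 0, 0, 0, 0, 0, 0, 0, 0])

```text
time: 17.25
ee_pos: [0.5395, -0.0534, 0.0566]
eef_rot: [[1.0, -0.001, 0.0], [-0.001, -1.0, -0.0], [0.0, 0.0, -1.0]]
ft_force: [-2.3, 0.2, 5.9]
width: 0.0191
```

>>> play_rows(increments=[0, 0, 0, 0, 0, 0, 0, 0, 0, 0, 0, 0, 0, 0, 0, 0, 0, 0, 0, 0, 0, 0, 0, 0, 0, 0, 0, 0, 0, 0, 0, 0, 0.4, 0, 0, 0, 0, 0, 1, 0, 0, 0, 0, 0, 1, 0, 0, 0, 0, 0, 1, 0, 0, 0, 0, 0, 1, 0, 0, 0], claw=-0.2)

```text
time: 18.25
ee_pos: [0.5393, -0.0533, 0.1677]
eef_rot: [[1.0, -0.001, 0.001], [-0.001, -1.0, -0.0], [0.001, 0.0, -1.0]]
ft_force: [0.2, 0.3, 0.4]
width: 0.0511
```

Run:
```python
from h import *
st()
p=cams.capture("wrist");save(p,"w10")
for o in("well_mouth","cover_pin","cover_pivot","sample_vial"):
        r=spotter.place_of(p,o); print(o,[(np.round(x["xyz"],4).tolist(),round(x["conf"],2)) for x in r[:2]])
q=cams.capture("side"); x,y=map(int,proj(q,(.54,-.053,.06)))
c=q["img"][y-50:y+50,x-65:x+65,::-1]; cv2.imwrite("pics/s10c.png",cv2.resize(c,None,fx=6,fy=6,interpolation=2))
for o in("well_mouth","cover_pin","cover_pivot","sample_vial"):
        r=spotter.place_of(q,o); print(o,[(np.round(x["xyz"],4).tolist(),round(x["conf"],2)) for x in r[:2]])
```

```text
time 18.25
ee_pos [ 0.5393 -0.0533  0.1677]
ft_force [0.1977 0.3348 0.3675]
width 0.0511
q [-0.2859  0.0556  1.9613  0.      1.1237  1.2861]
[[1.0, -0.001, 0.001], [-0.001, -1.0, -0.0], [0.001, 0.0, -1.0]]
well_mouth [([0.5417, -0.0549, 0.0501], 0.75)]
cover_pin []
cover_pivot [([0.5391, 0.0478, 0.0773], 0.66)]
sample_vial [([0.5392, -0.0502, 0.0241], 0.86)]
well_mouth [([0.5379, -0.0578, 0.0531], 0.7)]
cover_pin [([0.4427, 0.0145, 0.1223], 0.63)]
cover_pivot [([0.5393, 0.0493, 0.0725], 0.64)]
sample_vial [([0.5398, -0.0578, 0.0274], 0.4)]
```

View pics/w10.png

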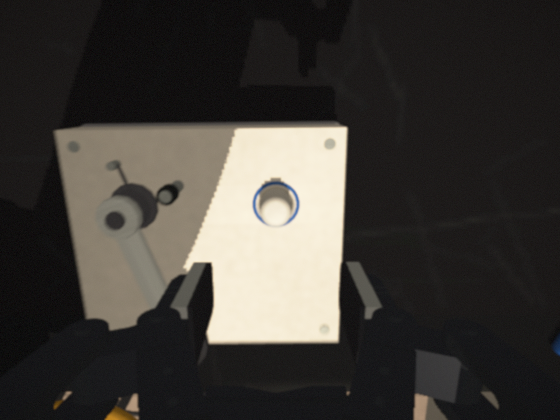

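View pics/s10c.png

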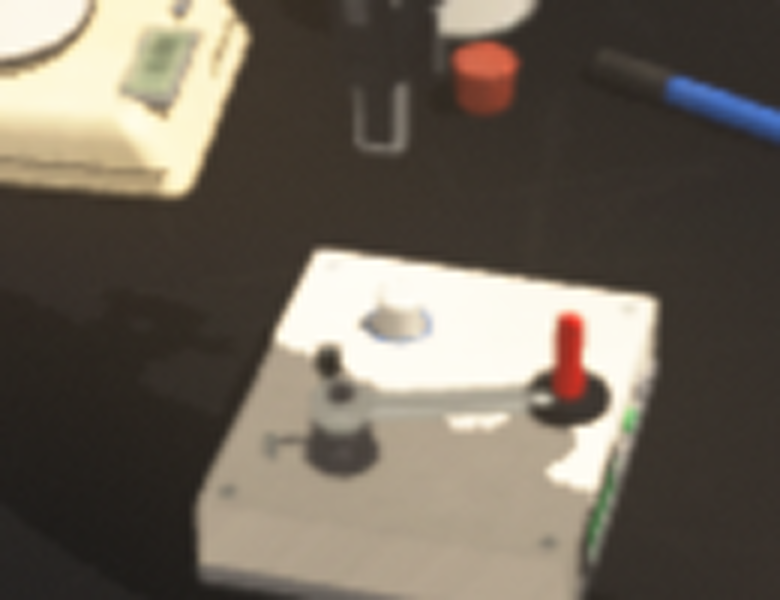

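>>> play_rows(increments=[-0.4, 0.3, 0.5, 0, 0, 0.7, -0.4, 0.3, 0.5, 0, 0, 0.7, -0.5, 0.4, 0, 0, 0, 0.7, -0.5, 0.4, 0, 0, 0, 0.7, -0.5, 0.4, 0, 0, 0, 0.7, -0.5, 0.3, 0, 0, 0, 0.6, -0.5, 0.3, 0, 0, 0, 0, -0.5, 0.27, 0, 0, 0, 0, 0, 0, 0, 0, 0, 0, 0, 0, 0, 0, 0, 0])

```text
time: 19.75
ee_pos: [0.4443, 0.0134, 0.1906]
eef_rot: [[0.947, 0.321, 0.0], [0.321, -0.947, -0.0], [0.0, 0.0, -1.0]]
ft_force: [0.2, 0.2, 0.3]
width: 0.0513
```

Run:
```python
from h import *
st()
p=cams.capture("wrist");save(p,"w11")
for X in((.445,.0135,.12),(.445,.0135,.08)): print(proj(p,X))
for n in ("wrist","top","side"):
  p=cams.capture(n)
  for o in("well_mouth","cover_pin","cover_pivot"):
        r=spotter.place_of(p,o); print(n,o,[(np.round(x["xyz"],4).tolist(),round(x["conf"],2)) for x in r[:2]])
```

```text
time 19.75
ee_pos [0.4443 0.0134 0.1906]
ft_force [0.2478 0.2232 0.2874]
width 0.0513
q [-1.9880e-01 -2.0450e-01  2.1604e+00 -1.0000e-04  1.1856e+00  1.0450e+00]
[[0.947, 0.321, 0.0], [0.321, -0.947, -0.0], [0.0, 0.0, -1.0]]
(np.float64(274.68432323073137), np.float64(224.4650798823352))
(np.float64(274.8468590043701), np.float64(206.38241319808367))
wrist well_mouth [([0.5404, -0.0562, 0.0494], 0.91)]
wrist cover_pin [([0.4477, 0.0144, 0.1183], 0.85)]
wrist cover_pivot [([0.5382, 0.0465, 0.0726], 0.67)]
top well_mouth [([0.5429, -0.0523, 0.0481], 0.6)]
top cover_pin []
top cover_pivot [([0.5375, 0.048, 0.0763], 0.61)]
side well_mouth [([0.54, -0.0566, 0.0521], 0.83)]
side cover_pin [([0.4428, 0.015, 0.1237], 0.75)]
side cover_pivot [([0.5387, 0.048, 0.0739], 0.75)]
```

View pics/w11.png

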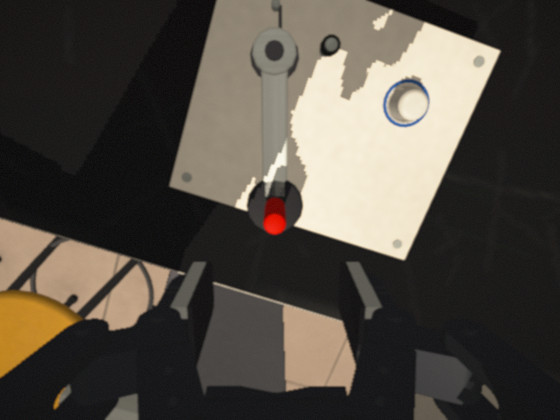

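>>> play_rows(increments=[0.04, 0, -0.5, 0, 0, 0, 0, 0, -0.8, 0, 0, 0, 0, 0, -0.8, 0, 0, 0, 0, 0, -0.8, 0, 0, 0, 0, 0, -0.8, 0, 0, 0, 0, 0, -0.4, 0, 0, 0, 0, 0, 0, 0, 0, 0, 0, 0, 0, 0, 0, 0, 0, 0, 0, 0, 0, 0, 0, 0, 0, 0, 0, 0])

```text
time: 21.4
ee_pos: [0.446, 0.0133, 0.0894]
eef_rot: [[0.947, 0.321, 0.002], [0.321, -0.947, -0.0], [0.002, 0.001, -1.0]]
ft_force: [-0.5, -0.2, 0.5]
width: 0.0514
```

Run:
```python
from h import *
st()
p=cams.capture("wrist");save(p,"w12")
```

```text
time 21.4
ee_pos [0.446  0.0133 0.0894]
ft_force [-0.5372 -0.214   0.476 ]
width 0.0514
q [-0.1983 -0.0543  2.2331 -0.      0.9605  1.0456]
[[0.947, 0.321, 0.002], [0.321, -0.947, -0.0], [0.002, 0.001, -1.0]]
```

View pics/w12.png

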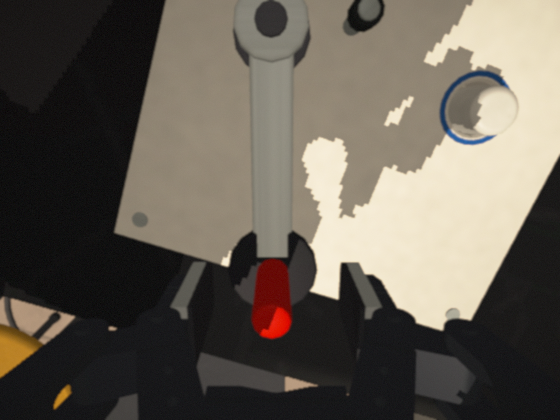

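>>> play_rows(increments=[0, 0, 0, 0, 0, 0, 0, 0, 0, 0, 0, 0, 0, 0, 0, 0, 0, 0, 0, 0, 0, 0, 0, 0, 0, 0, 0, 0, 0, 0, 0, 0, 0, 0, 0, 0, 0, 0, 0, 0, 0, 0, 0, 0, 0, 0, 0, 0, 0, 0, 0, 0, 0, 0, 0, 0, 0, 0, 0, 0], claw=1)

```text
time: 22.45
ee_pos: [0.4452, 0.0135, 0.0886]
eef_rot: [[0.947, 0.321, -0.0], [0.321, -0.947, 0.0], [-0.0, -0.0, -1.0]]
ft_force: [-1.8, 1.7, 5.3]
width: 0.0126
```

Run:
```python
from h import *
st()
p=cams.capture("wrist");save(p,"w13")
s=monitor.get_state()
R=.1; piv=np.array([.5388,.0468])
a0=np.arctan2(.0137-piv[1],.446-piv[0]); a1=np.arctan2(-.0538-piv[1],.5408-piv[0])
print(np.degrees(a0),np.degrees(a1),np.hypot(.0137-piv[1],.446-piv[0]),(a1-a0)%6.2832)
n=20; d=((a1-a0)+np.pi*2)%(2*np.pi); A=a0+d*np.arange(n+1)/n
P=piv+R*np.c_[np.cos(A),np.sin(A)]
print(np.round(np.diff(P,axis=0)/.025,2).tolist(), d/n/.08)
```

```text
time 22.45
ee_pos [0.4452 0.0135 0.0886]
ft_force [-1.7775  1.7176  5.3453]
width 0.0126
q [-1.9820e-01 -5.3400e-02  2.2339e+00  1.0000e-04  9.6120e-01  1.0455e+00]
[[0.947, 0.321, -0.0], [0.321, -0.947, 0.0], [-0.0, -0.0, -1.0]]
-160.36964659517596 -88.86106893200474 0.098526392403254 1.2480601236404107
[[0.09, -0.23], [0.11, -0.23], [0.12, -0.22], [0.13, -0.21], [0.15, -0.2], [0.16, -0.19], [0.17, -0.18], [0.18, -0.17], [0.19, -0.16], [0.2, -0.15], [0.21, -0.14], [0.22, -0.12], [0.22, -0.11], [0.23, -0.09], [0.24, -0.08], [0.24, -0.06], [0.24, -0.05], [0.25, -0.03], [0.25, -0.02], [0.25, -0.0]] 0.7800375772752566
```

View pics/w13.png

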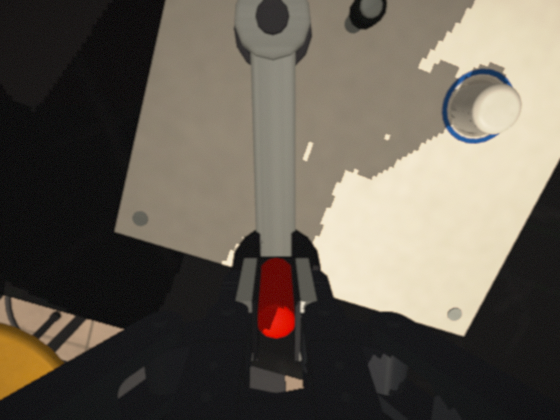

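>>> play_rows(increments=[0.09, -0.23, 0, 0, 0, 0.78, 0.11, -0.23, 0, 0, 0, 0.78, 0.12, -0.22, 0, 0, 0, 0.78, 0.13, -0.21, 0, 0, 0, 0.78, 0.15, -0.2, 0, 0, 0, 0.78, 0.16, -0.19, 0, 0, 0, 0.78, 0.17, -0.18, 0, 0, 0, 0.78, 0.18, -0.17, 0, 0, 0, 0.78, 0.19, -0.16, 0, 0, 0, 0.78, 0.2, -0.15, 0, 0, 0, 0.78])

```text
time: 23.5
ee_pos: [0.4827, -0.0354, 0.0886]
eef_rot: [[0.579, 0.815, -0.001], [0.815, -0.579, -0.0], [-0.001, -0.001, -1.0]]
ft_force: [-3.0, 2.5, 5.2]
width: 0.0125
```

Run:
```python
from h import *
st()
p=cams.capture("wrist");save(p,"w14")
```

```text
time 23.5
ee_pos [ 0.4827 -0.0354  0.0886]
ft_force [-2.9542  2.499   5.2109]
width 0.0125
q [-2.8300e-01  3.6700e-02  2.1446e+00 -5.0000e-04  9.6100e-01  3.3470e-01]
[[0.579, 0.815, -0.001], [0.815, -0.579, -0.0], [-0.001, -0.001, -1.0]]
```

View pics/w14.png

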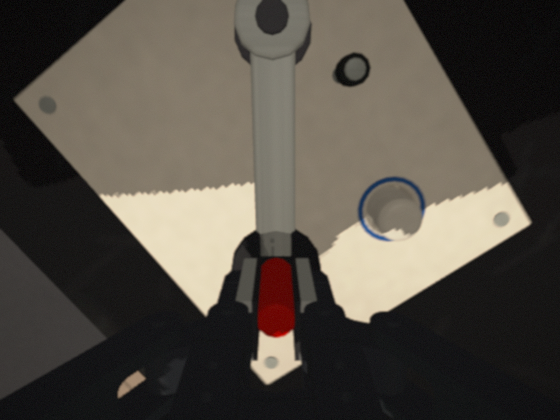

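>>> play_rows(increments=[0.21, -0.14, 0, 0, 0, 0.78, 0.22, -0.12, 0, 0, 0, 0.78, 0.22, -0.11, 0, 0, 0, 0.78, 0.23, -0.09, 0, 0, 0, 0.78, 0.24, -0.08, 0, 0, 0, 0.78, 0.24, -0.06, 0, 0, 0, 0.78, 0.24, -0.05, 0, 0, 0, 0.78, 0.25, -0.03, 0, 0, 0, 0.78, 0.2, -0.02, 0, 0, 0, 0.78, 0, 0, 0, 0, 0, 0])

```text
time: 24.55
ee_pos: [0.534, -0.0528, 0.0886]
eef_rot: [[0.058, 0.998, -0.001], [0.998, -0.058, -0.0], [-0.0, -0.001, -1.0]]
ft_force: [-3.8, 0.3, 6.5]
width: 0.0124
```

Run:
```python
from h import *
st()
p=cams.capture("wrist");save(p,"w15")
```

```text
time 24.55
ee_pos [ 0.534  -0.0528  0.0886]
ft_force [-3.7578  0.3113  6.492 ]
width 0.0124
q [-2.8740e-01  1.5060e-01  2.0205e+00 -8.0000e-04  9.7140e-01 -2.2850e-01]
[[0.058, 0.998, -0.001], [0.998, -0.058, -0.0], [-0.0, -0.001, -1.0]]
```

View pics/w15.png

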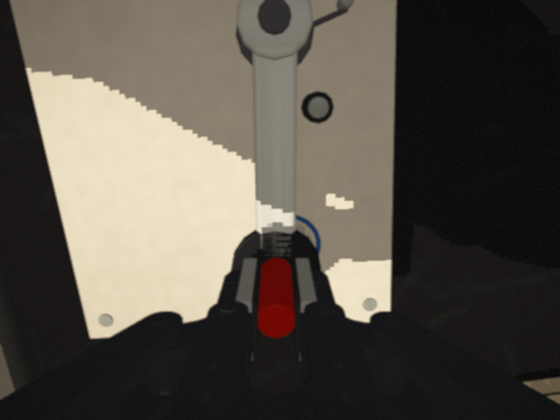

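>>> play_rows(increments=[0.08, 0, 0, 0, 0, 0.3, 0.08, 0, 0, 0, 0, 0.3, 0.08, 0, 0, 0, 0, 0.2, 0.04, 0, 0, 0, 0, 0, 0, 0, 0, 0, 0, 0, 0, 0, 0, 0, 0, 0, 0, 0, 0, 0, 0, 0, 0, 0, 0, 0, 0, 0, 0, 0, 0, 0, 0, 0, 0, 0, 0, 0, 0, 0])

```text
time: 25.6
ee_pos: [0.5402, -0.0529, 0.0886]
eef_rot: [[-0.004, 1.0, -0.002], [1.0, 0.004, -0.001], [-0.001, -0.002, -1.0]]
ft_force: [-5.2, -0.8, 6.7]
width: 0.0124
```

>>> play_rows(increments=[0.04, 0, 0, 0, 0, 0, 0.04, 0, 0, 0, 0, 0, 0, 0, 0, 0, 0, 0, 0, 0, 0, 0, 0, 0, 0, 0, 0, 0, 0, 0, 0, 0, 0, 0, 0, 0, 0, 0, 0, 0, 0, 0, 0, 0, 0, 0, 0, 0, 0, 0, 0, 0, 0, 0, 0, 0, 0, 0, 0, 0])

```text
time: 26.6
ee_pos: [0.5406, -0.0529, 0.0886]
eef_rot: [[-0.005, 1.0, -0.007], [1.0, 0.005, -0.001], [-0.001, -0.007, -1.0]]
ft_force: [-10.6, -0.3, 9.4]
width: 0.0127
```

Run:
```python
from h import *
st()
p=cams.capture("wrist");save(p,"w16")
q=cams.capture("side"); x,y=map(int,proj(q,(.54,-.0,.06)))
c=q["img"][y-50:y+50,x-65:x+65,::-1]; cv2.imwrite("pics/s16c.png",cv2.resize(c,None,fx=6,fy=6,interpolation=2))
```

```text
time 26.6
ee_pos [ 0.5406 -0.0529  0.0886]
ft_force [-10.644   -0.3197   9.3917]
width 0.0127
q [-0.2833  0.1673  2.0013 -0.0029  0.9792 -0.2865]
[[-0.005, 1.0, -0.007], [1.0, 0.005, -0.001], [-0.001, -0.007, -1.0]]
```

View pics/w16.png

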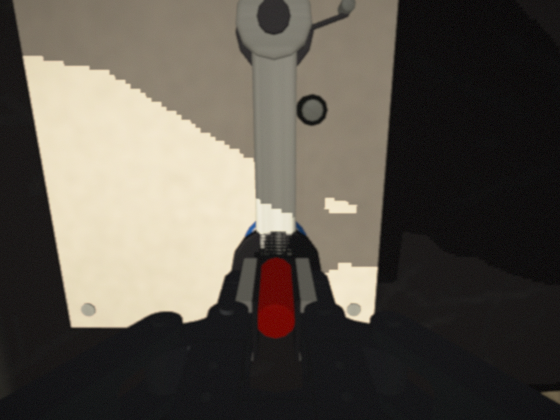

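View pics/s16c.png

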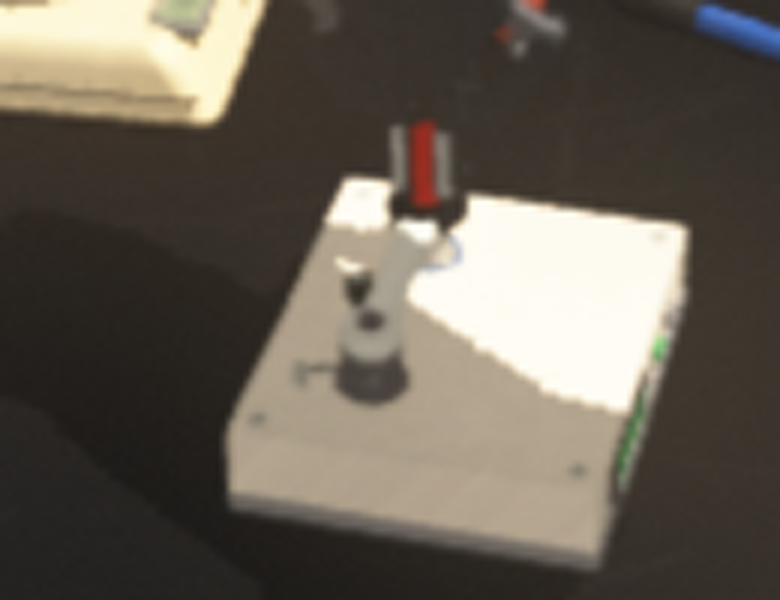

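Run:
```python
from h import *
st(); print(bot.hand_in()); st()
```

```text
time 26.7
ee_pos [ 0.5406 -0.0529  0.0886]
ft_force [-10.7525  -0.6231  10.748 ]
width 0.0123
q [-0.2833  0.1673  2.0013 -0.0029  0.9792 -0.2865]
[[-0.005, 1.0, -0.007], [1.0, 0.005, -0.001], [-0.001, -0.007, -1.0]]
the job is handed in; nothing more can be done
None
the job is handed in; nothing more can be done
```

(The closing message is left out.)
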